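# Free the seized print head, home it and close the form printer

## Robot

A 6-joint arm with a two-finger parallel gripper is mounted at the origin on the work surface. World frame = base frame: x ahead of the robot, y to its left, z up, the work surface at z = 0. Lengths are in m, angles in rad, forces in N, time in s.
With the tool pointing down it reaches from about 0.35 to 1 m from the base axis. Payload 7.1 kg.
Tool frame: the origin (TCP) lies on the front face of the gripper's body, between the roots of the fingers; the fingertips stand 73 mm ahead of it and the grasp point (between the pads) lies 54 mm ahead of it (robot.tcp_to_grasp is the distance from the TCP to the grasp point, in m); z points along the fingers, y is the direction in which the jaws open and shut (so a half turn about z gives the same grasp; the last joint's range is limited). The gripper opens to 85 mm and grips with 20 to 120 N. Pads are 22 mm wide; open, the fingers measure 114 mm over their backs; the gripper's body (76 mm by 85 mm) begins 54 mm behind the grasp point. The pads swing forward as they close: fully open they stand 13 mm farther back than shut.
Start: joints at [-1.319, 0.423, 1.63, -0, 1.089, -0.019], TCP at [0.167, -0.602, 0.304] pointing down, gripper open.
Joint ranges: [-3, 3], [-0.9, 2.11], [0.09, 2.58], [-1.31, 4.45], [0.11, 2.69], [-2.54, 2.54]. Speed limits (rad/s): [2.39, 2.39, 3.01, 3.14, 3.14, 3.14].

## Interface

Orientations are given as a 3x3 rotation matrix whose columns are the frame's x, y, z axes.
In Python, from station import robot gives the robot as it stands. The module is installed in compiled form; this text tells all that it offers.
- The arm moves only by the tool carry_out, never from a script. Its argument "plan" is a list of rows, each a list of 6 numbers: the shift along the tool's x, y, z in mm, then the turn, a rotation vector about the tool's x, y, z in rad. A call has 1 to 20 rows; each row is the pose to reach, as a shift and turn from the pose commanded when the call began, along the tool's axes at that moment; what a row does not reach only later rows make up. A row lasts 1/8 s, in which the tool goes at most 62.5 mm and 10.7 degrees, less where a joint would pass 70% of its speed; a pose out of reach is approached as far as the arm can. A call with a gripper value outside its range is refused whole. "grip" is the finger opening in mm, from 0 to 85.4, set as the call begins (left out, the last holds). The fingers move at their own pace and stop on an object; "newtons" is the grip in N (left out, the last holds). Time passes only in rows, so rows that repeat a pose let the fingers close. It gives the time, the measured TCP pose, the force and the opening at its end, in the units of the state.
- robot.observe(): the state, without advancing time (a new reading comes with each control period).
- robot.read_camera(name): name is "scene" or "side" or "wrist"; returns (picture, depth): 420x560x3 uint8, red, green, blue; 420x560 float32, m along the optical axis (not along the pixel's ray), 0 where there is no reading.
- robot.calibration(name): a dict with "intrinsics" (3x3 intrinsics, pixels), "rvec" (rotation vector, rad) and "tvec" (3), from world to camera coordinates, as OpenCV has them. Camera axes: x right, y down, z forward; pixel columns grow to the right and rows downward; lengths in m; the calibration is good to about 2 mm. A picture is of the moment at which its call begins: read the wrist's pose just before it. calibration takes no time and is no camera call; for the wrist camera it gives the pose at the moment of the call.
- robot.finish_job(): hands the job in, once; it reports no verdict.
The state is a dict: "t": time; "qpos": joint angles; "joint_velocities": joint speeds; "joint_torque": joint torques, N m; "tool_pos": TCP position; "eef_rot": TCP orientation; "wrist_force": force on the tool from outside, world axes, zero at the start; "torque": the same for the moment, N m; "gripper_width": opening from 0.0 (shut) to 1.0 (fully open).
Only numpy, scipy, OpenCV 4.12 (cv2) and the standard library are available. Lean on these libraries where they do the work, as an engineer would, in place of code of your own. Each camera call takes 0.05 s, during which the arm holds its last target. There are 200 camera calls.

## Task

The print head of the open form printer is stuck on its guide shaft with dried oil. Push the head along the shaft to the left (as seen by the robot) until it breaks free, keep it under control, bring it gently but fully home, pressed against the sprung end stop hidden under the left hood, and leave it resting there. Then close the clear cover completely without letting it slam; leave the things on the desk and on the printer where they are.

Things in the scene. Friction and masses are not known exactly. Their poses are not given: they have to be found in the camera images.
- printer: Beige desktop form printer, 270 mm deep (x), 400 wide (y), 158 high; does not move. Origin: centre of its underside. x points from its front (robot side) to its back, y to its left, z up; yawed up to 0.2 rad. Front deck: x -135 to -62 mm, 135 mm high. Behind it an open well, x -62 to +80, y -180 to +105 mm, floor 47 mm up. The right cheek (y -200 to -180) is 158 mm high.
- hood_edge (a point): Middle of the right edge of the left hood (printer x +9, y +105, 158 mm up), printer axes. The hood, y +105 to +170 mm, 150 to 158 mm up, roofs the well's left end and hides the end stop: a rubber-faced spring, 1.2 N per mm without preload, 6 mm to its hard bottom, well damped, met by a steel flag low on the carriage's left. Let go, the head stays against it by its 2 N friction.
- platen (a point): Middle of the black platen roller, 34 mm thick, along printer y at x +47 mm, axis 100 mm up, behind the print head.
- carriage (a joint): Print head carriage along its 10 mm steel shaft, m; grows to the left (printer +y). Head centre at printer y = -110 mm + value. Starts at 0 to 0.045, stuck in dried oil: resists with 7 to 16 N until a hidden place between 0.065 and 0.095, then suddenly slides with about 2 N. Meets the stop somewhere between 0.145 and 0.198, different on each printer.
- head_centre (a point): Centre of the head's finned heat sink: upright block 40 mm (x), 38 (y), 57 (z), 90 to 147 mm above the desk, printer axes, centre at printer x -10. Push on its flat right (-y) face, or pinch it front to back. Carriage body below: 72 mm wide (y), top 90 mm up. Room to the well's front wall 32 mm, to the platen 20 mm. At the most its left 10 mm go under the hood.
- cover (a joint): Angle of the smoked clear cover, rad: 0 closed, grows as it opens; starts at 1.75 to 1.92, leaning back past upright. Hinge line along printer y at x +80 mm, 153 mm up. Plate 140 mm from hinge to free edge, 280 wide, centred at printer y -38 mm, 5 thick; a 14 mm lip on the inner side of the free edge. Stiff hinge: it stays at any angle; 2 to 3 N at the edge move it.
- cover_edge (a point): Middle of the cover's free edge, axes turning with the cover: x from the free edge to the hinge, z out of its outer (upper when closed) face.
- stamp: Loose bystander: rubber stamp, 30 x 30 mm, 62 mm tall, standing on the printer's left hood end. Origin: its underside.
- staple_box: Loose bystander: small carton 34 x 60 x 18 mm lying on the printer's front deck. Origin: its underside.
- mug: Loose bystander: white mug, 82 mm wide, 92 mm tall, on the desk to the left of the printer. Origin: its underside.
- stapler: Loose bystander: stapler, 130 x 36 mm, 47 mm tall, on the desk to the left of the printer. Origin: its underside.
- torch: Loose bystander: black torch standing on its head, 42 mm wide, 145 mm tall, on the desk to the right of the printer. Origin: its underside.
- radio: Loose bystander: black hand-held radio standing upright, 36 x 58 mm, 183 mm tall with its aerial, on the desk to the right of the printer. Origin: its underside.
- clip_jar: Loose bystander: glass jar with lid, 76 mm wide, 85 mm tall, on the desk behind the printer. Origin: its underside.

How it is judged:
By the outcome, as a careful person would: the job done as asked, in the order asked, and still so for the second after the job is handed in, with the robot touching nothing.
It also fails if it takes over 69 s, if anything falls off the work surface, if the arm or the gripper's body presses on something with over 40 N, if the wrist force passes 120 N, or if a joint passes its speed limit or range.

## Working session

There is one attempt and no reset: what is moved stays moved. The work goes in short steps, Python scripts to look and compute and a tool call to move; the robot and the scene stay as the last step left them, time stands still between calls to the robot, and variables do not carry over. Pictures are saved under pics/ and viewed, about 8 in all and at most 12, crops included, and the job is handed in when it is done.

Besides the shell and the picture viewer there is one more tool, called after "Emit:" by a JSON object that holds its "method" and its "body", one argument or row to a line. carry_out: Moves the arm, as the interface text tells. Its arguments: {"type":"object","properties":{"plan":{"type":"array"},"grip":{"type":"number"},"newtons":{"type":"number"}},"required":["plan"]}

```bash
mkdir -p pics; cat > h.py <<'E'
import numpy as np, cv2
from station import robot
def snap(n,f):
    c=robot.calibration(n); p,d=robot.read_camera(n)
    cv2.imwrite(f'pics/{f}.png',p[:,:,::-1]); np.savez(f'pics/{f}.npz',p=p,d=d,K=c['intrinsics'],r=c['rvec'],t=c['tvec']); return p,d,c
def cloud(f):
    z=np.load(f'pics/{f}.npz'); d=z['d']; K=z['K']; R=cv2.Rodrigues(z['r'])[0]
    v,u=np.mgrid[:d.shape[0],:d.shape[1]]
    C=np.stack([(u-K[0,2])/K[0,0]*d,(v-K[1,2])/K[1,1]*d,d],-1)
    W=(C-z['t'].ravel())@R; W[d==0]=np.nan
    return W
def proj(f,P):
    z=np.load(f'pics/{f}.npz'); return cv2.projectPoints(np.float64(P).reshape(-1,1,3),z['r'],z['t'],z['K'],None)[0][:,0]
E
python3 - <<'E'
from h import *
for n in ['scene','side','wrist']: snap(n,n+'0')
a=[cv2.imread(f'pics/{n}0.png') for n in ['scene','side']]
s=robot.observe(); print({k:np.round(v,3).tolist() for k,v in s.items()},robot.tcp_to_grasp)
for n in ['scene','side']:
    c=robot.calibration(n);R=cv2.Rodrigues(c['rvec'])[0];print(n,(-R.T@np.ravel(c['tvec'])).round(3),R[2].round(2))
E
```

```text
{'t': 0.15, 'qpos': [-1.319, 0.424, 1.631, -0.0, 1.089, -0.019], 'joint_velocities': [0.0, -0.0, -0.002, 0.001, -0.001, -0.001], 'joint_torque': [-0.001, -55.777, -28.202, -0.0, 0.005, 0.0], 'tool_pos': [0.167, -0.602, 0.303], 'eef_rot': [[0.964, 0.268, -0.0], [0.268, -0.964, 0.001], [0.0, -0.001, -1.0]], 'wrist_force': [-0.294, 0.787, 0.861], 'torque': [-0.034, 0.004, -0.034], 'gripper_width': 0.999} 0.0539
scene [1.265 0.454 1.233] [-0.49 -0.32 -0.81]
side [0.01  0.927 0.821] [ 0.44 -0.73 -0.53]
```

View pics/scene0.png

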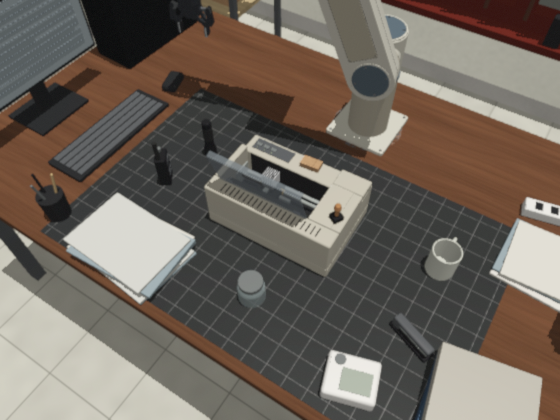

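View pics/side0.png

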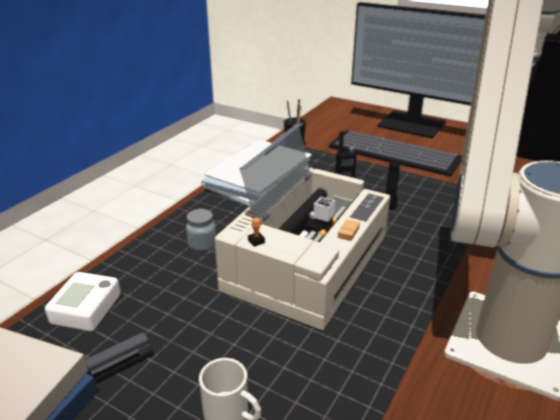

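```bash
python3 - <<'E'
from h import *
Ws=[cloud('scene0').reshape(-1,3),cloud('side0').reshape(-1,3)]
for W in Ws+[np.vstack(Ws)]:
    m=(W[:,2]>.125)&(W[:,2]<.166)&(W[:,0]>.2)&(W[:,0]<.85)&(abs(W[:,1])<.4)
    P=W[m]; print(m.sum(),P.min(0),P.max(0))
    # biggest cluster
    g=np.zeros((800,800),np.uint8); ij=(P[:,:2]*500+[0,400]).astype(int); g[ij[:,0],ij[:,1]]=255
    g=cv2.morphologyEx(g,cv2.MORPH_CLOSE,np.ones((9,9)))
    n,l,s,c=cv2.connectedComponentsWithStats(g); k=1+s[1:,4].argmax()
    Q=P[l[ij[:,0],ij[:,1]]==k]; print(cv2.minAreaRect(np.float32(Q[:,:2]*1000)))
W=cloud('scene0')
def hist(z0,z1):
    m=(W[...,2]>z0)&(W[...,2]<z1); return m
Z=W[...,2]
p=cv2.imread('pics/scene0.png'); cv2.imwrite('pics/sc.png',cv2.resize(p[120:275,190:390],None,fx=4,fy=4,interpolation=cv2.INTER_CUBIC)[:600])
p=cv2.imread('pics/side0.png'); cv2.imwrite('pics/sd.png',cv2.resize(p[110:320,200:400],None,fx=2.85,fy=2.85,interpolation=cv2.INTER_CUBIC)[:600])
E
```

```text
7519 [ 0.3498513  -0.39423625  0.12508077] [0.63114984 0.18324829 0.1658384 ]
((488.885986328125, -21.328094482421875), (275.1760559082031, 403.0682067871094), 1.8665574789047241)
8679 [ 0.34436683 -0.39421456  0.12500748] [0.61773971 0.18539425 0.16592148]
((484.78314208984375, -20.518280029296875), (271.0980529785156, 406.4923400878906), 1.6968313455581665)
16198 [ 0.34436683 -0.39423625  0.12500748] [0.63114984 0.18539425 0.16592148]
((488.0118103027344, -20.082473754882812), (277.08868408203125, 405.58660888671875), 2.0961596965789795)
```

View pics/sc.png

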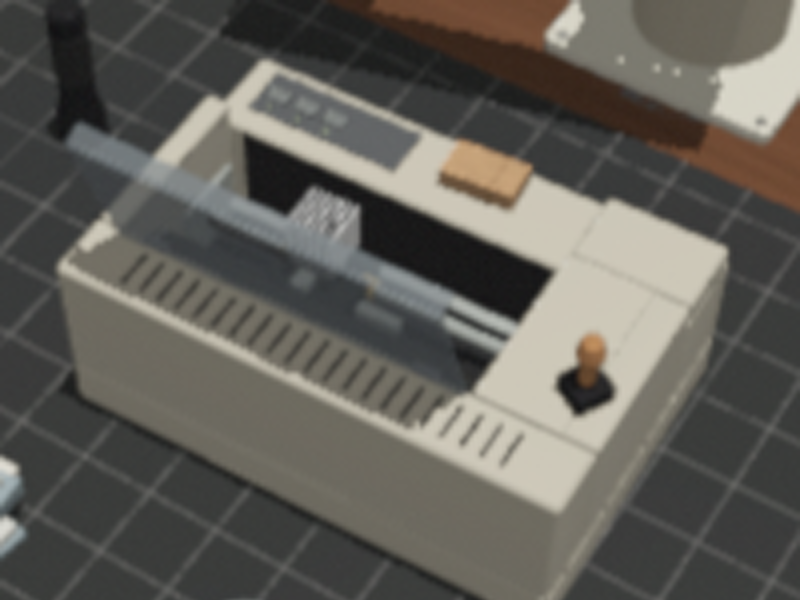

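View pics/sd.png

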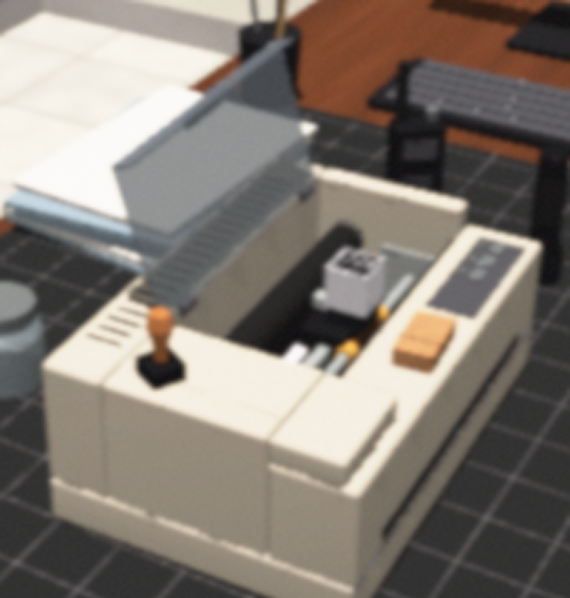

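```bash
cat >> h.py <<'E'
C0=np.array([.4865,-.0205]); YAW=.031
def toP(W,C=None,yaw=None):
    C=C0 if C is None else C; a=YAW if yaw is None else yaw
    R=np.array([[np.cos(a),-np.sin(a)],[np.sin(a),np.cos(a)]])
    return np.concatenate([(W[...,:2]-C)@R,W[...,2:]],-1)*1000
def toW(P):
    a=YAW;R=np.array([[np.cos(a),-np.sin(a)],[np.sin(a),np.cos(a)]]);P=np.float64(P)/1000
    return np.concatenate([P[...,:2]@R.T+C0,P[...,2:]],-1)
E
python3 - <<'E'
from h import *
for f in ['scene0','side0']:
    P=toP(cloud(f).reshape(-1,3)); P=P[np.isfinite(P[:,0])]
    b=lambda x0,x1,y0,y1,z0,z1:P[(P[:,0]>x0)&(P[:,0]<x1)&(P[:,1]>y0)&(P[:,1]<y1)&(P[:,2]>z0)&(P[:,2]<z1)]
    pc=lambda Q,q=(2,50,98):np.percentile(Q,q,axis=0).round(1).tolist() if len(Q)>5 else len(Q)
    print(f,'head',pc(b(-45,25,-175,60,130,156)), 'n')
    print(' stamp',pc(b(-60,130,90,230,170,235)),' staple',pc(b(-160,-40,-200,200,143,156)))
    print(' hoodtop z',pc(b(-40,60,115,160,145,170)))
    # edges: front edge x per y bin, on deck tops; left edge y per x
    for y in range(-180,181,60): 
        Q=b(-165,-90,y-20,y+20,122,150); Q2=b(90,170,y-20,y+20,122,165); print('  y',y,pc(Q[:,0],(1,3)) if len(Q)>5 else '',pc(Q2[:,0],(97,99)) if len(Q2)>5 else '')
    for x in range(-120,121,60):
        Q=b(x-20,x+20,150,235,122,165);Q2=b(x-20,x+20,-235,-150,122,165); print('  x',x,pc(Q[:,1],(97,99)) if len(Q)>5 else '',pc(Q2[:,1],(1,3)) if len(Q2)>5 else '')
    Q=b(60,180,-180,110,180,310); print(' cover',len(Q),pc(Q))
    if len(Q)>50:
        print(' cover fit x vs z',np.polyfit(Q[:,2]-153,Q[:,0],1), np.percentile(Q[:,2],99.5))
E
```

```text
scene0 head [[-28.3, -86.9, 134.4], [-11.5, -65.7, 145.8], [5.2, -48.9, 151.7]] n
 stamp [[35.5, 92.2, 170.4], [50.3, 169.7, 189.0], [109.1, 184.5, 228.7]]  staple [[-121.7, -182.1, 144.2], [-92.8, 109.1, 153.4], [-43.0, 198.8, 155.9]]
 hoodtop z [[-38.6, 116.1, 153.0], [11.1, 134.7, 157.2], [58.5, 157.7, 163.3]]
  y -180 [-130.9, -130.8] [138.2, 138.5]
  y -120 [-132.1, -131.3] [138.1, 139.1]
  y -60 [-130.8, -129.6] [138.0, 138.5]
  y 0 [-121.3, -120.0] [137.7, 138.2]
  y 60 [-132.7, -129.8] [137.4, 138.2]
  y 120  [137.7, 138.2]
  y 180 [-128.6, -127.2] [136.8, 137.3]
  x -120 [198.9, 199.6] [-199.4, -198.8]
  x -60 [199.0, 199.6] [-196.1, -195.0]
  x 0 [199.5, 199.8] [-201.1, -200.0]
  x 60 [199.8, 200.2] 
  x 120 [199.4, 199.7] [-198.3, -196.6]
 cover 1968 [[95.8, -171.7, 183.6], [115.9, -30.3, 266.1], [127.9, 99.7, 291.7]]
 cover fit x vs z [ 0.21690115 92.69262615] 292.88314839029164
side0 head [[-31.4, -88.8, 130.9], [-13.8, -58.2, 145.2], [9.1, -47.1, 149.4]] n
 stamp [[26.1, 91.5, 170.5], [44.0, 170.9, 193.8], [105.7, 185.6, 231.8]]  staple [[-125.1, -183.7, 143.5], [-104.4, 104.9, 152.4], [-43.5, 199.7, 155.9]]
 hoodtop z [[-38.6, 115.6, 155.6], [1.5, 134.8, 158.0], [53.8, 158.2, 160.7]]
  y -180 [-135.7, -135.1] 
  y -120 [-135.7, -135.3] 
  y -60 [-135.4, -135.2] 
  y 0 [-136.4, -136.2] 
  y 60 [-136.3, -135.7] [132.6, 132.8]
  y 120 [-135.9, -135.7] [130.0, 133.0]
  y 180 [-135.9, -135.5] [131.1, 132.4]
  x -120 [200.2, 200.8] [-201.0, -197.3]
  x -60 [200.8, 201.5] [-200.1, -196.9]
  x 0 [200.8, 201.6] [-196.4, -195.4]
  x 60 [201.2, 202.5] [-196.4, -195.1]
  x 120 [200.9, 201.4] 
 cover 3103 [[88.5, -170.6, 182.0], [105.8, -17.5, 235.8], [121.8, 100.6, 290.5]]
 cover fit x vs z [ 0.26890355 82.66522694] 291.5250006151263
```

```bash
cat >> h.py <<'E'
from scipy.spatial.transform import Rotation as Ro
def down():
    a=YAW; y=np.array([np.cos(a),np.sin(a),0]); z=np.array([0,0,-1.]); return np.c_[np.cross(y,z),y,z]
def go(P,R=None):
    s=robot.observe(); T=np.array(s['eef_rot']); R=down() if R is None else R
    d=T.T@(toW(P)-s['tool_pos'])*1000; r=Ro.from_matrix(T.T@R).as_rotvec(); print('row',d.round(1).tolist(),r.round(4).tolist())
def st():
    s=robot.observe(); f=np.array(s['wrist_force']); a=YAW
    print('t',round(s['t'],2),'P',toP(np.array(s['tool_pos'])).round(1),'F_P',[round(f[0]*np.cos(a)+f[1]*np.sin(a),2),round(-f[0]*np.sin(a)+f[1]*np.cos(a),2),round(f[2],2)],'w',round(s['gripper_width']*85.4,1))
E
python3 -c "
from h import *
st();go([-11,-75,260])"
```

```text
t 0.15 P [-337.3 -571.2  303.3] F_P [np.float64(-0.27), np.float64(0.8), np.float64(0.86)] w 85.3
row [434.8, -404.4, 43.8] [-0.0011, -0.0009, -1.331]
```

Emit:
{"method": "carry_out", "body": {
  "plan": [
    [434.8, -404.4, 0, -0.0011, -0.0009, -1.331],
    [434.8, -404.4, 0, -0.0011, -0.0009, -1.331],
    [434.8, -404.4, 0, -0.0011, -0.0009, -1.331],
    [434.8, -404.4, 0, -0.0011, -0.0009, -1.331],
    [434.8, -404.4, 0, -0.0011, -0.0009, -1.331],
    [434.8, -404.4, 0, -0.0011, -0.0009, -1.331],
    [434.8, -404.4, 0, -0.0011, -0.0009, -1.331],
    [434.8, -404.4, 0, -0.0011, -0.0009, -1.331],
    [434.8, -404.4, 0, -0.0011, -0.0009, -1.331],
    [434.8, -404.4, 0, -0.0011, -0.0009, -1.331],
    [434.8, -404.4, 0, -0.0011, -0.0009, -1.331],
    [434.8, -404.4, 0, -0.0011, -0.0009, -1.331],
    [434.8, -404.4, 30, -0.0011, -0.0009, -1.331],
    [434.8, -404.4, 43.8, -0.0011, -0.0009, -1.331],
    [434.8, -404.4, 43.8, -0.0011, -0.0009, -1.331],
    [434.8, -404.4, 43.8, -0.0011, -0.0009, -1.331]
  ],
  "grip": 60
}}

```text
t: 2.15
tool_pos: [0.4782, -0.0967, 0.2607]
eef_rot: [[-0.03, 1.0, 0.001], [1.0, 0.03, -0.001], [-0.001, 0.001, -1.0]]
wrist_force: [-0.2, -0.3, 0.6]
gripper_width: 0.7
```

```bash
python3 - <<'E'
from h import *
st(); p,d,c=snap('wrist','w1')
R=cv2.Rodrigues(c['rvec'])[0];print((toP((-R.T@np.ravel(c['tvec'])))).round(0),R[2].round(2))
P=toP(cloud('w1')); m=(P[...,2]>140)&(P[...,2]<156)&(P[...,0]>-45)&(P[...,0]<25)&(P[...,1]>-120)&(P[...,1]<60)
Q=P[m]; print(m.sum(),np.percentile(Q,[1,3,50,97,99],axis=0).round(1))
Q=toW(np.array([[x,y,147] for x in(-30,10) for y in (-86,-48)]));print(proj('w1',Q).round(0).tolist())
h=toP(cloud('w1'));q=h[(h[...,1]>108)&(h[...,1]<150)&(h[...,0]>-40)&(h[...,0]<50)];print('hood z',np.nanmedian(q,axis=0))
E
```

```text
t 2.15 P [-10.6 -75.9 260.7] F_P [np.float64(-0.19), np.float64(-0.31), np.float64(0.57)] w 59.8
[-10.   8. 330.] [ 0.01 -0.32 -0.95]
4709 [[-27.5 -86.7 140.6]
 [-26.6 -85.9 141.9]
 [ -7.7 -66.6 146.7]
 [ 10.7 -49.2 147.9]
 [ 11.6 -49.  148.2]]
[[242.0, 253.0], [239.0, 189.0], [312.0, 253.0], [314.0, 189.0]]
hood z [nan nan nan]
  return np.nanmean(a, axis, out=out, keepdims=keepdims)
```

View pics/w1.png

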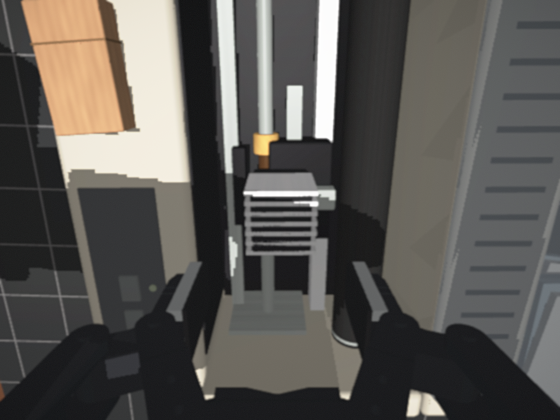

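Emit:
{"method": "carry_out", "body": {
  "plan": [
    [1, 2, 15, 0, 0, 0],
    [1, 2, 30, 0, 0, 0],
    [1, 2, 45, 0, 0, 0],
    [1, 2, 58, 0, 0, 0],
    [1, 2, 67, 0, 0, 0],
    [1, 2, 70, 0, 0, 0],
    [1, 2, 70, 0, 0, 0]
  ]
}}

```text
t: 3.08
tool_pos: [0.48, -0.0953, 0.1901]
eef_rot: [[-0.031, 1.0, 0.0], [1.0, 0.031, -0.001], [-0.001, 0.0, -1.0]]
wrist_force: [0.2, 0.1, 1.0]
gripper_width: 0.707
```

Emit:
{"method": "carry_out", "body": {
  "plan": [
    [0, 0, 0, 0, 0, 0],
    [0, 0, 0, 0, 0, 0],
    [0, 0, 0, 0, 0, 0],
    [0, 0, 0, 0, 0, 0],
    [0, 0, 0, 0, 0, 0],
    [0, 0, 0, 0, 0, 0]
  ],
  "grip": 30,
  "newtons": 60
}}

```text
t: 3.82
tool_pos: [0.4804, -0.0953, 0.1908]
eef_rot: [[-0.031, 1.0, 0.002], [1.0, 0.031, -0.002], [-0.002, 0.002, -1.0]]
wrist_force: [-0.3, 1.4, 6.2]
gripper_width: 0.456
```

```bash
python3 -c "
from h import *
st()"
```

```text
t 3.83 P [ -8.4 -74.6 190.8] F_P [np.float64(-0.22), np.float64(1.4), np.float64(6.15)] w 39.0
```

Emit:
{"method": "carry_out", "body": {
  "plan": [
    [1, 0, 0, 0, 0, 0],
    [2, 0, 0, 0, 0, 0],
    [4, 0, 0, 0, 0, 0],
    [6, 0, 0, 0, 0, 0],
    [8, 0, 0, 0, 0, 0],
    [10, 0, 0, 0, 0, 0],
    [12, 0, 0, 0, 0, 0],
    [14, 0, 0, 0, 0, 0],
    [16, 0, 0, 0, 0, 0]
  ]
}}

```text
t: 4.95
tool_pos: [0.48, -0.0808, 0.1908]
eef_rot: [[-0.032, 0.999, 0.002], [0.999, 0.032, -0.004], [-0.004, 0.002, -1.0]]
wrist_force: [-0.9, -12.1, 5.9]
gripper_width: 0.457
```

```bash
python3 -c "
from h import *
st()"
```

```text
t 4.95 P [ -8.4 -60.1 190.8] F_P [np.float64(-1.31), np.float64(-12.08), np.float64(5.86)] w 39.1
```

Emit:
{"method": "carry_out", "body": {
  "plan": [
    [2, 0, 0, 0, 0, 0],
    [4, 0, 0, 0, 0, 0],
    [6, 0, 0, 0, 0, 0],
    [8, 0, 0, 0, 0, 0],
    [10, 0, 0, 0, 0, 0],
    [12, 0, 0, 0, 0, 0],
    [14, 0, 0, 0, 0, 0],
    [16, 0, 0, 0, 0, 0],
    [18, 0, 0, 0, 0, 0],
    [20, 0, 0, 0, 0, 0],
    [22, 0, 0, 0, 0, 0],
    [24, 0, 0, 0, 0, 0],
    [26, 0, 0, 0, 0, 0],
    [28, 0, 0, 0, 0, 0],
    [30, 0, 0, 0, 0, 0],
    [32, 0, 0, 0, 0, 0],
    [34, 0, 0, 0, 0, 0],
    [36, 0, 0, 0, 0, 0],
    [38, 0, 0, 0, 0, 0],
    [40, 0, 0, 0, 0, 0]
  ]
}}

```text
t: 7.45
tool_pos: [0.4786, -0.0396, 0.1907]
eef_rot: [[-0.031, 1.0, 0.002], [1.0, 0.031, -0.002], [-0.002, 0.001, -1.0]]
wrist_force: [-1.0, -1.5, 7.2]
gripper_width: 0.456
```

```bash
python3 -c "
from h import *
st(); snap('side','s2')
P=toP(cloud('s2').reshape(-1,3));print(np.nanpercentile(P[(abs(P[:,0]+10)<10)&(P[:,2]>141)&(P[:,2]<149)&(P[:,1]<60)&(P[:,1]>-90)],[2,50,98],axis=0))"
```

```text
t 7.45 P [ -8.5 -18.8 190.7] F_P [np.float64(-1.03), np.float64(-1.51), np.float64(7.17)] w 38.9
[[-19.20542022 -31.4573909  141.32330444]
 [-10.09841456  -7.39157714 146.15798223]
 [ -0.78550964   7.2307733  148.52765118]]
```

Emit:
{"method": "carry_out", "body": {
  "plan": [
    [2, 0, 0, 0, 0, 0],
    [5, 0, 0, 0, 0, 0],
    [8, 0, 0, 0, 0, 0],
    [11, 0, 0, 0, 0, 0],
    [14, 0, 0, 0, 0, 0],
    [17, 0, 0, 0, 0, 0],
    [20, 0, 0, 0, 0, 0],
    [23, 0, 0, 0, 0, 0],
    [26, 0, 0, 0, 0, 0],
    [29, 0, 0, 0, 0, 0],
    [32, 0, 0, 0, 0, 0],
    [35, 0, 0, 0, 0, 0],
    [38, 0, 0, 0, 0, 0],
    [40, 0, 0, 0, 0, 0]
  ]
}}

```text
t: 9.25
tool_pos: [0.4772, 0.0005, 0.1907]
eef_rot: [[-0.031, 1.0, 0.001], [1.0, 0.031, -0.002], [-0.002, 0.001, -1.0]]
wrist_force: [-1.8, -1.9, 7.9]
gripper_width: 0.455
```

Emit:
{"method": "carry_out", "body": {
  "plan": [
    [1, 0, 0, 0, 0, 0],
    [2, 0, 0, 0, 0, 0],
    [3, 0, 0, 0, 0, 0],
    [4, 0, 0, 0, 0, 0]
  ]
}}

```text
t: 9.75
tool_pos: [0.4771, 0.0045, 0.1907]
eef_rot: [[-0.031, 1.0, 0.001], [1.0, 0.031, -0.002], [-0.002, 0.001, -1.0]]
wrist_force: [-1.2, -1.4, 8.1]
gripper_width: 0.457
```

Emit:
{"method": "carry_out", "body": {
  "plan": [
    [1, 0, 0, 0, 0, 0],
    [2, 0, 0, 0, 0, 0],
    [3, 0, 0, 0, 0, 0]
  ]
}}

```text
t: 10.12
tool_pos: [0.477, 0.0074, 0.1907]
eef_rot: [[-0.031, 1.0, 0.001], [1.0, 0.031, -0.002], [-0.002, 0.001, -1.0]]
wrist_force: [-1.7, -2.5, 8.7]
gripper_width: 0.458
```

Emit:
{"method": "carry_out", "body": {
  "plan": [
    [1, 0, 0, 0, 0, 0],
    [2, 0, 0, 0, 0, 0],
    [3, 0, 0, 0, 0, 0]
  ]
}}

```text
t: 10.5
tool_pos: [0.4769, 0.0105, 0.1907]
eef_rot: [[-0.031, 1.0, 0.001], [1.0, 0.031, -0.002], [-0.002, 0.001, -1.0]]
wrist_force: [-2.4, -1.8, 8.5]
gripper_width: 0.454
```

Emit:
{"method": "carry_out", "body": {
  "plan": [
    [1, 0, 0, 0, 0, 0],
    [2, 0, 0, 0, 0, 0],
    [2.5, 0, 0, 0, 0, 0]
  ]
}}

```text
t: 10.88
tool_pos: [0.4768, 0.013, 0.1907]
eef_rot: [[-0.031, 1.0, 0.001], [1.0, 0.031, -0.002], [-0.002, 0.001, -1.0]]
wrist_force: [-2.1, -2.5, 8.9]
gripper_width: 0.459
```

Emit:
{"method": "carry_out", "body": {
  "plan": [
    [1, 0, 0, 0, 0, 0],
    [2, 0, 0, 0, 0, 0],
    [2.5, 0, 0, 0, 0, 0]
  ]
}}

```text
t: 11.25
tool_pos: [0.4768, 0.0155, 0.1907]
eef_rot: [[-0.031, 1.0, 0.001], [1.0, 0.031, -0.002], [-0.002, 0.001, -1.0]]
wrist_force: [-2.4, -2.1, 9.1]
gripper_width: 0.46
```

Emit:
{"method": "carry_out", "body": {
  "plan": [
    [1, 0, 0, 0, 0, 0],
    [2, 0, 0, 0, 0, 0],
    [2.5, 0, 0, 0, 0, 0]
  ]
}}

```text
t: 11.62
tool_pos: [0.4767, 0.018, 0.1907]
eef_rot: [[-0.031, 1.0, 0.001], [1.0, 0.031, -0.002], [-0.002, 0.001, -1.0]]
wrist_force: [-2.6, -2.2, 8.6]
gripper_width: 0.453
```

Emit:
{"method": "carry_out", "body": {
  "plan": [
    [1, 0, 0, 0, 0, 0],
    [2, 0, 0, 0, 0, 0],
    [2.5, 0, 0, 0, 0, 0]
  ]
}}

```text
t: 12.0
tool_pos: [0.4766, 0.0204, 0.1907]
eef_rot: [[-0.031, 1.0, 0.001], [1.0, 0.031, -0.002], [-0.002, 0.001, -1.0]]
wrist_force: [-2.5, -2.1, 9.3]
gripper_width: 0.458
```

Emit:
{"method": "carry_out", "body": {
  "plan": [
    [1, 0, 0, 0, 0, 0],
    [2, 0, 0, 0, 0, 0],
    [2.5, 0, 0, 0, 0, 0]
  ]
}}

```text
t: 12.38
tool_pos: [0.4765, 0.023, 0.1907]
eef_rot: [[-0.031, 1.0, 0.001], [1.0, 0.031, -0.002], [-0.002, 0.001, -1.0]]
wrist_force: [-1.4, -2.7, 9.1]
gripper_width: 0.457
```

Emit:
{"method": "carry_out", "body": {
  "plan": [
    [1, 0, 0, 0, 0, 0],
    [2, 0, 0, 0, 0, 0],
    [2.5, 0, 0, 0, 0, 0]
  ]
}}

```text
t: 12.75
tool_pos: [0.4764, 0.0255, 0.1907]
eef_rot: [[-0.031, 1.0, 0.001], [1.0, 0.031, -0.002], [-0.002, 0.001, -1.0]]
wrist_force: [-2.3, -1.7, 8.9]
gripper_width: 0.458
```

Emit:
{"method": "carry_out", "body": {
  "plan": [
    [1, 0, 0, 0, 0, 0],
    [2, 0, 0, 0, 0, 0],
    [2.5, 0, 0, 0, 0, 0]
  ]
}}

```text
t: 13.12
tool_pos: [0.4763, 0.028, 0.1907]
eef_rot: [[-0.031, 1.0, 0.001], [1.0, 0.031, -0.002], [-0.002, 0.001, -1.0]]
wrist_force: [-2.5, -1.9, 9.0]
gripper_width: 0.457
```

Emit:
{"method": "carry_out", "body": {
  "plan": [
    [1, 0, 0, 0, 0, 0],
    [2, 0, 0, 0, 0, 0],
    [2.5, 0, 0, 0, 0, 0]
  ]
}}

```text
t: 13.5
tool_pos: [0.4763, 0.0305, 0.1907]
eef_rot: [[-0.031, 1.0, 0.001], [1.0, 0.031, -0.002], [-0.002, 0.001, -1.0]]
wrist_force: [-2.8, -1.7, 8.4]
gripper_width: 0.459
```

Emit:
{"method": "carry_out", "body": {
  "plan": [
    [1, 0, 0, 0, 0, 0],
    [2, 0, 0, 0, 0, 0],
    [2.5, 0, 0, 0, 0, 0]
  ]
}}

```text
t: 13.88
tool_pos: [0.4762, 0.033, 0.1907]
eef_rot: [[-0.031, 1.0, 0.001], [1.0, 0.031, -0.002], [-0.002, 0.001, -1.0]]
wrist_force: [-2.3, -3.3, 10.4]
gripper_width: 0.456
```

Emit:
{"method": "carry_out", "body": {
  "plan": [
    [1, 0, 0, 0, 0, 0],
    [2, 0, 0, 0, 0, 0],
    [2.5, 0, 0, 0, 0, 0]
  ]
}}

```text
t: 14.25
tool_pos: [0.4761, 0.0355, 0.1907]
eef_rot: [[-0.031, 1.0, 0.001], [1.0, 0.031, -0.002], [-0.002, 0.001, -1.0]]
wrist_force: [-2.2, -2.8, 9.9]
gripper_width: 0.458
```

Emit:
{"method": "carry_out", "body": {
  "plan": [
    [1, 0, 0, 0, 0, 0],
    [2, 0, 0, 0, 0, 0],
    [2.5, 0, 0, 0, 0, 0]
  ]
}}

```text
t: 14.62
tool_pos: [0.476, 0.038, 0.1907]
eef_rot: [[-0.031, 1.0, 0.001], [1.0, 0.031, -0.002], [-0.002, 0.001, -1.0]]
wrist_force: [-1.5, -2.4, 9.8]
gripper_width: 0.458
```

Emit:
{"method": "carry_out", "body": {
  "plan": [
    [0.5, 0, 0, 0, 0, 0],
    [1, 0, 0, 0, 0, 0],
    [1.5, 0, 0, 0, 0, 0],
    [1.5, 0, 0, 0, 0, 0]
  ]
}}

```text
t: 15.12
tool_pos: [0.4759, 0.0395, 0.1907]
eef_rot: [[-0.031, 1.0, 0.001], [1.0, 0.031, -0.002], [-0.002, 0.001, -1.0]]
wrist_force: [-2.2, -1.9, 9.9]
gripper_width: 0.455
```

Emit:
{"method": "carry_out", "body": {
  "plan": [
    [1, 0, 0, 0, 0, 0],
    [2, 0, 0, 0, 0, 0],
    [2.5, 0, 0, 0, 0, 0]
  ]
}}

```text
t: 15.5
tool_pos: [0.4759, 0.0418, 0.1907]
eef_rot: [[-0.031, 1.0, 0.001], [1.0, 0.031, -0.002], [-0.002, 0.001, -1.0]]
wrist_force: [-2.1, -3.9, 9.9]
gripper_width: 0.457
```

Emit:
{"method": "carry_out", "body": {
  "plan": [
    [1, 0, 0, 0, 0, 0],
    [2, 0, 0, 0, 0, 0],
    [2.5, 0, 0, 0, 0, 0]
  ]
}}

```text
t: 15.88
tool_pos: [0.4758, 0.044, 0.1907]
eef_rot: [[-0.032, 1.0, 0.001], [1.0, 0.032, -0.002], [-0.003, 0.001, -1.0]]
wrist_force: [-2.7, -6.4, 9.4]
gripper_width: 0.456
```

Emit:
{"method": "carry_out", "body": {
  "plan": [
    [0, 0, 0, 0, 0, 0],
    [-0.5, 0, 0, 0, 0, 0],
    [-1, 0, 0, 0, 0, 0],
    [-1, 0, 0, 0, 0, 0]
  ]
}}

```text
t: 16.38
tool_pos: [0.4758, 0.0434, 0.1907]
eef_rot: [[-0.031, 1.0, 0.001], [1.0, 0.031, -0.002], [-0.002, 0.001, -1.0]]
wrist_force: [-2.2, -2.5, 9.7]
gripper_width: 0.453
```

Emit:
{"method": "carry_out", "body": {
  "plan": [
    [0, 0, 0, 0, 0, 0],
    [0, 0, 0, 0, 0, 0],
    [0, 0, 0, 0, 0, 0],
    [0, 0, 0, 0, 0, 0]
  ],
  "grip": 60
}}

```text
t: 16.88
tool_pos: [0.4756, 0.0437, 0.1898]
eef_rot: [[-0.031, 1.0, 0.0], [1.0, 0.031, -0.001], [-0.001, 0.0, -1.0]]
wrist_force: [0.4, 0.3, 0.1]
gripper_width: 0.702
```

Emit:
{"method": "carry_out", "body": {
  "plan": [
    [0, 0, -10, 0, 0, 0],
    [0, 0, -25, 0, 0, 0],
    [0, 0, -45, 0, 0, 0],
    [0, 0, -65, 0, 0, 0],
    [0, 0, -80, 0, 0, 0],
    [0, 0, -80, 0, 0, 0]
  ]
}}

```text
t: 17.62
tool_pos: [0.4763, 0.0438, 0.2715]
eef_rot: [[-0.031, 1.0, 0.003], [1.0, 0.031, -0.001], [-0.001, 0.003, -1.0]]
wrist_force: [-0.5, -0.5, -0.9]
gripper_width: 0.701
```

```bash
python3 - <<'E'
from h import *
st(); snap('wrist','w3');snap('side','s3')
P=toP(cloud('w3')); m=(P[...,2]>141)&(P[...,2]<152)&(P[...,0]>-35)&(P[...,0]<15)&(P[...,1]>20)&(P[...,1]<104)
print(m.sum(),np.percentile(P[m],[1,3,50,97,99],axis=0).round(1))
P=toP(cloud('s3').reshape(-1,3));print(np.nanpercentile(P[(abs(P[:,0]+10)<15)&(P[:,2]>141)&(P[:,2]<149)&(P[:,1]<120)&(P[:,1]>0)],[2,50,98],axis=0).round(1))
E
```

```text
t 17.62 P [ -8.2  64.6 271.5] F_P [np.float64(-0.51), np.float64(-0.49), np.float64(-0.91)] w 59.9
4188 [[-27.9  50.3 141.6]
 [-27.   51.2 142.8]
 [ -8.3  70.5 146.8]
 [ 10.2  88.1 147.9]
 [ 11.2  88.3 148.2]]
[[-24.   49.9 144.2]
 [-10.2  69.9 146.8]
 [  4.3  88.6 148.7]]
```

View pics/w3.png

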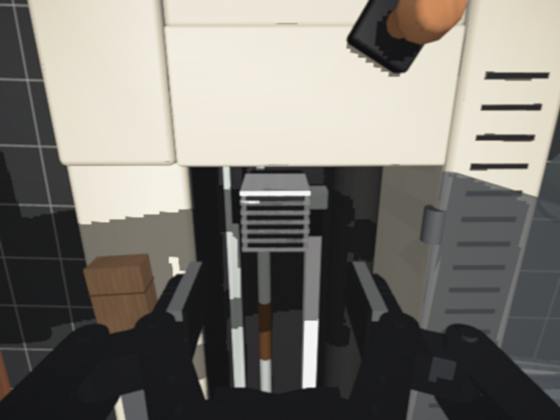

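```bash
python3 - <<'E'
from h import *
st(); 
for p in ([-8,-38,410],[165,-38,410],[165,-38,338]): go(p)
E
```

```text
t 17.73 P [ -9.1  64.6 269.9] F_P [np.float64(0.51), np.float64(-0.39), np.float64(-0.27)] w 60.3
row [-102.7, 1.1, -140.0] [0.0003, 0.0013, -0.0]
row [-102.7, 174.1, -139.9] [0.0003, 0.0013, -0.0]
row [-102.6, 174.1, -67.9] [0.0003, 0.0013, -0.0]
```

Emit:
{"method": "carry_out", "body": {
  "plan": [
    [0, 0, -40, 0, 0, 0],
    [-40, 0, -90, 0, 0, 0],
    [-80, 0, -130, 0, 0, 0],
    [-102, 1, -140, 0, 0, 0],
    [-102, 40, -140, 0, 0, 0],
    [-102, 90, -140, 0, 0, 0],
    [-102, 140, -140, 0, 0, 0],
    [-102, 174, -140, 0, 0, 0],
    [-102, 174, -140, 0, 0, 0],
    [-102, 174, -120, 0, 0, 0],
    [-102, 174, -95, 0, 0, 0],
    [-102, 174, -75, 0, 0, 0],
    [-102, 174, -68, 0, 0, 0],
    [-102, 174, -68, 0, 0, 0]
  ],
  "grip": 0
}}

```text
t: 19.48
tool_pos: [0.6525, -0.0527, 0.3379]
eef_rot: [[-0.031, 1.0, -0.0], [1.0, 0.031, -0.001], [-0.001, -0.0, -1.0]]
wrist_force: [-0.4, -0.1, -0.3]
gripper_width: -0.001
```

```bash
python3 - <<'E'
from h import *
st(); p,d,c=snap('side','s4')
Q=toW(np.array([[165,-38,265],[165,-38,338],[119,-38,288]])); print(proj('s4',Q).round(0).tolist())
cv2.imwrite('pics/s4c.png',cv2.resize(p[60:320,170:420,::-1],None,fx=2.2,fy=2.2))
E
```

```text
t 19.48 P [164.9 -37.4 337.9] F_P [np.float64(-0.41), np.float64(-0.09), np.float64(-0.34)] w -0.1
[[256.0, 148.0], [255.0, 120.0], [272.0, 144.0]]
```

View pics/s4c.png

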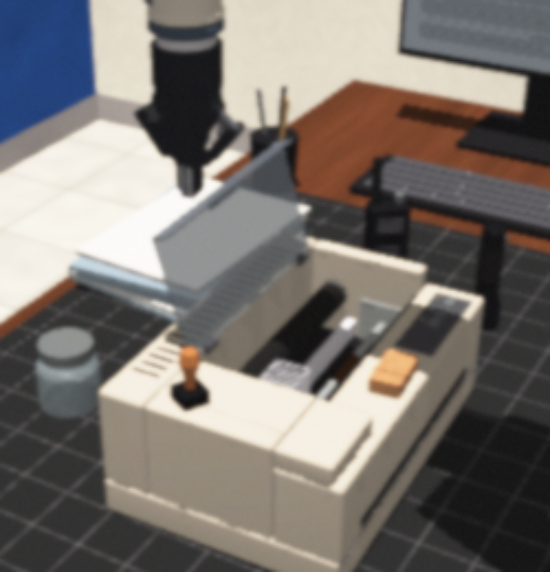

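Emit:
{"method": "carry_out", "body": {
  "plan": [
    [0, -10, 0, 0, 0, 0],
    [0, -20, 0, 0, 0, 0],
    [0, -26, 0, 0, 0, 0],
    [0, -32, 0, 0, 0, 0],
    [0, -38, 0, 0, 0, 0],
    [0, -44, 0, 0, 0, 0],
    [0, -50, 0, 0, 0, 0]
  ]
}}

```text
t: 20.4
tool_pos: [0.6023, -0.0543, 0.338]
eef_rot: [[-0.031, 1.0, 0.0], [1.0, 0.031, -0.001], [-0.001, 0.0, -1.0]]
wrist_force: [1.2, 0.3, 1.1]
gripper_width: 0.003
```

```bash
python3 - <<'E'
from h import *
st(); p,d,c=snap('side','s5')
P=toP(cloud('s5').reshape(-1,3)); Q=P[(P[:,0]>0)&(P[:,0]<180)&(P[:,1]>-175)&(P[:,1]<-70)&(P[:,2]>180)&(P[:,2]<310)]
print(len(Q),np.polyfit(Q[:,2]-153,Q[:,0],1))
for th in (90,80,70,60,50,40,30,25,20,15,10,5,0):
    a=np.radians(th); print(th,round(80-112*np.cos(a)+5*np.sin(a)+14.5-115),round(265-(153+112*np.sin(a)+5*np.cos(a))))
E
```

```text
t 20.4 P [114.7 -37.4 338. ] F_P [np.float64(1.24), np.float64(0.22), np.float64(1.12)] w 0.2
849 [5.60438516e-02 8.29168183e+01]
90 -16 0
80 -35 1
70 -54 5
60 -72 13
50 -89 23
40 -103 36
30 -115 52
25 -120 60
20 -124 69
15 -127 78
10 -130 88
5 -132 97
0 -132 107
```

Emit:
{"method": "carry_out", "body": {
  "plan": [
    [0, -6, 0, 0, 0, 0],
    [0, -16, 0, 0, 0, 0],
    [0, -25, 0, 0, 0, 0],
    [0, -35, 1, 0, 0, 0],
    [0, -45, 3, 0, 0, 0],
    [0, -54, 5, 0, 0, 0],
    [0, -63, 9, 0, 0, 0],
    [0, -72, 13, 0, 0, 0],
    [0, -81, 18, 0, 0, 0],
    [0, -89, 23, 0, 0, 0],
    [0, -96, 29, 0, 0, 0],
    [0, -103, 36, 0, 0, 0]
  ]
}}

```text
t: 21.95
tool_pos: [0.4993, -0.0575, 0.3016]
eef_rot: [[-0.031, 1.0, 0.0], [1.0, 0.031, -0.001], [-0.001, 0.0, -1.0]]
wrist_force: [0.3, -0.3, 1.5]
gripper_width: 0.002
```

```bash
python3 - <<'E'
from h import *
st(); p,d,c=snap('side','s6')
cv2.imwrite('pics/s6c.png',cv2.resize(p[60:320,170:420,::-1],None,fx=2.2,fy=2.2))
P=toP(cloud('s6').reshape(-1,3)); Q=P[(P[:,0]>-60)&(P[:,0]<70)&(P[:,1]>-175)&(P[:,1]<-85)&(P[:,2]>165)&(P[:,2]<270)]
print(len(Q),np.polyfit(Q[:,0]-80,Q[:,2],1))
E
```

```text
t 21.95 P [ 11.6 -37.4 301.6] F_P [np.float64(0.32), np.float64(-0.27), np.float64(1.53)] w 0.2
279 [ -0.69105152 171.76262227]
```

View pics/s6c.png

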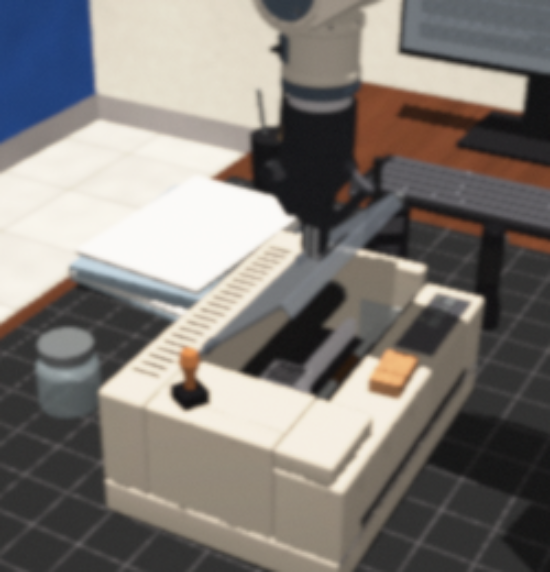

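Emit:
{"method": "carry_out", "body": {
  "plan": [
    [0, -4, 5, 0, 0, 0],
    [0, -8, 10, 0, 0, 0],
    [0, -12, 16, 0, 0, 0],
    [0, -15, 20, 0, 0, 0],
    [0, -17, 24, 0, 0, 0],
    [0, -19, 29, 0, 0, 0],
    [0, -21, 33, 0, 0, 0],
    [0, -23, 38, 0, 0, 0],
    [0, -24, 42, 0, 0, 0],
    [0, -26, 46, 0, 0, 0],
    [0, -27, 50, 0, 0, 0],
    [0, -28, 54, 0, 0, 0],
    [0, -28, 57, 0, 0, 0],
    [0, -29, 60, 0, 0, 0],
    [0, -29, 62, 0, 0, 0]
  ]
}}

```text
t: 23.88
tool_pos: [0.4707, -0.0585, 0.2398]
eef_rot: [[-0.031, 1.0, -0.0], [1.0, 0.031, -0.001], [-0.001, -0.0, -1.0]]
wrist_force: [-0.7, -0.3, 1.1]
gripper_width: -0.001
```

Emit:
{"method": "carry_out", "body": {
  "plan": [
    [0, 0, 1, 0, 0, 0],
    [0, 0, 2, 0, 0, 0],
    [0, 0, 3, 0, 0, 0],
    [0, 0, 4, 0, 0, 0],
    [0, 0, 5, 0, 0, 0],
    [0, 0, 6, 0, 0, 0]
  ]
}}

```text
t: 24.62
tool_pos: [0.4708, -0.0584, 0.234]
eef_rot: [[-0.031, 1.0, 0.0], [1.0, 0.031, -0.001], [-0.001, 0.0, -1.0]]
wrist_force: [1.5, 0.6, 0.4]
gripper_width: -0.001
```

```bash
python3 - <<'E'
from h import *
st()
E
```

```text
t 24.62 P [-16.9 -37.4 234. ] F_P [np.float64(1.52), np.float64(0.53), np.float64(0.4)] w -0.1
```

Tip at about z 0.161; press down slowly until a firm contact.

Emit:
{"method": "carry_out", "body": {
  "plan": [
    [0, 0, 0.7, 0, 0, 0],
    [0, 0, 1.4, 0, 0, 0],
    [0, 0, 2, 0, 0, 0],
    [0, 0, 2, 0, 0, 0]
  ]
}}

```text
t: 25.12
tool_pos: [0.4709, -0.0585, 0.232]
eef_rot: [[-0.031, 1.0, 0.0], [1.0, 0.031, -0.001], [-0.001, 0.0, -1.0]]
wrist_force: [0.4, -1.3, -0.7]
gripper_width: 0.001
```

Emit:
{"method": "carry_out", "body": {
  "plan": [
    [0, 0, 0.5, 0, 0, 0],
    [0, 0, 1, 0, 0, 0],
    [0, 0, 1.5, 0, 0, 0],
    [0, 0, 1.5, 0, 0, 0]
  ]
}}

```text
t: 25.62
tool_pos: [0.4709, -0.0585, 0.2311]
eef_rot: [[-0.031, 1.0, 0.001], [1.0, 0.031, -0.001], [-0.001, 0.0, -1.0]]
wrist_force: [-1.9, 0.1, 7.2]
gripper_width: 0.001
```

Emit:
{"method": "carry_out", "body": {
  "plan": [
    [0, 0, 0.5, 0, 0, 0],
    [0, 0, 1, 0, 0, 0],
    [0, 0, 1, 0, 0, 0]
  ]
}}

```text
t: 26.0
tool_pos: [0.471, -0.0585, 0.231]
eef_rot: [[-0.031, 1.0, 0.001], [1.0, 0.031, -0.001], [-0.001, 0.001, -1.0]]
wrist_force: [-5.6, 1.1, 17.6]
gripper_width: 0.003
```

Emit:
{"method": "carry_out", "body": {
  "plan": [
    [0, 0, -3, 0, 0, 0],
    [0, 0, -15, 0, 0, 0],
    [0, 0, -50, 0, 0, 0],
    [0, 0, -100, 0, 0, 0],
    [0, -50, -140, 0, 0, 0],
    [0, -100, -140, 0, 0, 0],
    [-60, -100, -140, 0, 0, 0],
    [-120, -100, -140, 0, 0, 0],
    [-180, -100, -140, 0, 0, 0],
    [-180, -100, -140, 0, 0, 0]
  ]
}}

```text
t: 27.25
tool_pos: [0.3763, -0.2447, 0.3704]
eef_rot: [[-0.026, 1.0, 0.001], [1.0, 0.026, -0.002], [-0.002, 0.001, -1.0]]
wrist_force: [0.1, -0.5, -0.1]
gripper_width: 0.002
```

```bash
python3 - <<'E'
from h import *
st(); p,d,c=snap('side','s7'); snap('scene','c7')
cv2.imwrite('pics/s7c.png',cv2.resize(p[110:320,190:420,::-1],None,fx=2.6,fy=2.6))
for f in('s7','c7'):
    P=toP(cloud(f).reshape(-1,3))
    for x in(-50,-30,0,30,60):
        Q=P[(abs(P[:,0]-x)<8)&(P[:,1]>-165)&(P[:,1]<85)]; print(f,x,len(Q),np.nanpercentile(Q[:,2],[10,50,90]).round(1))
    Q=P[(abs(P[:,0]+10)<15)&(P[:,2]>135)&(P[:,2]<149)&(P[:,1]<110)&(P[:,1]>0)];print(len(Q), np.percentile(Q,[2,98],axis=0) if len(Q) else '')
for f,g in(('side0','s7'),('scene0','c7')):
    for n,b in(('stamp',(0,90,150,195,175,235)),('staple',(-130,-65,-60,60,143,156))):
        for h in(f,g):
            P=toP(cloud(h).reshape(-1,3)); m=np.ones(len(P),bool)
            for i in range(3): m&=(P[:,i]>b[2*i])&(P[:,i]<b[2*i+1])
            print(n,h,P[m].mean(0).round(1))
E
```

```text
t 27.25 P [-117.1 -220.7  370.4] F_P [np.float64(0.05), np.float64(-0.53), np.float64(-0.07)] w 0.2
s7 -50 383 [156.9 158.8 161. ]
s7 -30 417 [ 79.6 158.4 160.1]
s7 0 354 [156.7 158.5 160.2]
s7 30 344 [156.6 158.4 160. ]
s7 60 327 [156.8 158.6 160.2]
0 
c7 -50 333 [155.3 158.2 161.2]
c7 -30 353 [154.7 157.9 160.7]
c7 0 362 [154.7 157.7 160.7]
c7 30 379 [155.2 157.7 160.8]
c7 60 392 [155.3 158.  161.1]
0 
stamp side0 [ 39.4 174.5 200. ]
stamp s7 [ 39.  174.3 198.6]
staple side0 [-108.5   17.5  151.7]
staple s7 [-108.6   17.7  151.7]
stamp scene0 [ 48.3 172.1 200.4]
stamp c7 [ 48.3 172.1 201.8]
staple scene0 [-102.2   12.9  150.9]
staple c7 [-102.    13.6  151.1]
```

View pics/s7c.png

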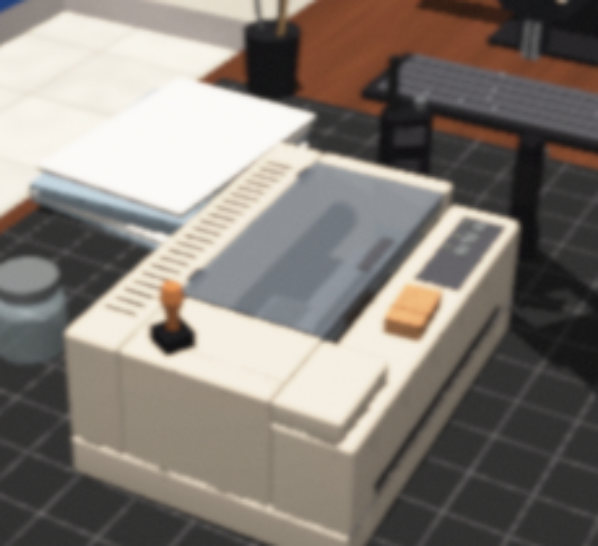

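```bash
python3 -c "
from station import robot
print(robot.finish_job())"
```

```text
the job is handed in; nothing more can be done
None
```

The head is home against the sprung stop and the cover is closed. I handed the job in after about 27 s on the robot's clock, against the 69 s limit.

**Head:** I pinched it front to back and pushed it left slowly. It resisted with about 12 N at first. After it broke free it moved at about 2 N, held in the jaws throughout. The stop showed up as a force rise to 6.4 N, which is roughly 3.5 mm of spring. I eased back 1 mm and let go. The wrist camera then put the head centre at printer y of about +70 mm (carriage about 0.180), which fits it resting with about 1.5 mm of spring pressed in. I could not see the stop itself under the hood, so the contact is inferred from force and travel.

**Cover:** I swung it down under contact with closed fingertips and pressed it to a solid stop at 17.6 N. Depth readings put its top flat at about 158 mm from hinge to free edge, level with the hood, in both cameras. The gripper is now clear of everything.

**Other things on the desk:** The stamp and the staple box moved less than 1 mm between the first and last pictures. The mug, stapler, torch, radio and jar were not measured; the arm had no planned contact with them.

**Disagreements:** The two fixed cameras differed by 4–9 mm in printer x. I settled the grasp with the wrist camera instead. I did not measure the head again after closing the cover, because no depth could be read through it.

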